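# Hold the sharpener's carriage out for a pencil

## Robot

A 7-joint arm with a two-finger parallel gripper is mounted at the origin on the work surface. World frame = base frame: x ahead of the robot, y to its left, z up, the work surface at z = 0. Lengths are in m, angles in rad, forces in N, time in s.
With the tool pointing down it reaches from about 0.4 to 0.85 m from the base axis. Payload 10.4 kg.
Tool frame: the origin (TCP) lies midway between the tips of the shut fingers; the grasp point (between the pads) lies 19 mm behind it; z points along the fingers, y is the line along which they close (so a half turn about z gives the same grasp; the last joint's range is limited). The gripper opens to 87 mm and grips with 3 to 60 N. Pads are 19 mm wide; open, the fingers measure 117 mm over their backs; the gripper's body (75 mm by 190 mm) begins 51 mm behind the grasp point.
Start: joints at [-1.235, 0.332, -0.065, 1.46, 0.022, 1.35, -0.088], TCP at [0.219, 0.585, 0.223] pointing down, gripper open.
Joint ranges: [-2.6, 2.6], [-0.5, 2.12], [-1.47, 1.34], [0.16, 2.42], [-1.27, 4.41], [0.06, 2.06], [-2.6, 2.6]. Speed limits (rad/s): [2.22, 2.22, 2.79, 2.79, 3.14, 3.14, 3.14].

## Interface

Orientations are given as a unit quaternion [x, y, z, w].
In Python, from bench import r gives the robot as it stands.
- The arm moves only by the tool arm_command, never from a script. Its argument "moves" is one flat list of numbers, 4 for each row, row after row: the shift along the tool's x, y, z in cm, then the turn about the tool's z in degrees. A call has 1 to 12 rows; each row shifts and turns the commanded pose from where the row before left it, along the tool's axes as they then stand; what a row does not reach is not made up. A row lasts 1/12 s, in which the tool goes at most 41.7 mm and 7.16 degrees, less where a joint would pass 70% of its speed; a pose out of reach is approached as far as the arm can. A call with a gripper value outside its range is refused whole. "fingers" is the opening in per cent of the stroke, from 0 (shut) to 100 (fully open), set as the call begins (left out, the last holds). The fingers move at their own pace and stop on an object; "squeeze" is the grip in N (left out, the last holds). Time passes only in rows, so rows that do not move let the fingers close. It gives the time, the measured TCP pose, the force, the opening and the grip force at its end, in the units of the state.
- r.read_state(): the state, without advancing time (a new reading comes with each control period).
- r.camera(name): name is "side" or "top"; returns the picture (420x560x3 uint8, red, green, blue); there is no depth.
- r.camera_info(name): a dict with "fx", "fy", "cx", "cy" (pixels), "k1" (the pictures are not rectified: a ray, as slopes to the right and down, at radius r is drawn at 1 + k1 r^2 times it, then the intrinsics apply), "origin" and "attitude" of the camera in the world. Camera axes: x right, y up, looking along -z (the intrinsics and any distortion apply to the point x, -y, -z); pixel columns grow to the right and rows downward; lengths in m; the calibration is good to about 2 mm. A picture is of the moment at which its call begins. camera_info takes no time and is no camera call.
- r.close_job(): hands the job in; it is judged then, once.
The state is a dict: "time": time; "joint_positions": joint angles; "joint_vel": joint speeds; "joint_torque": joint torques, N m; "ee_pos": TCP position; "eef_rot": TCP orientation; "ft_force": force on the tool from outside, world axes, zero at the start; "torque": the same for the moment, N m; "width": finger opening in m; "grip_force": force on a finger pad.
Only numpy, scipy, OpenCV 4.12 (cv2) and the standard library are available. Lean on these libraries where they do the work, as an engineer would, in place of code of your own. Each camera call takes 0.05 s, during which the arm holds its last target. There are 200 camera calls.

## Task

I am about to sharpen a pencil: slide the lid of the wooden pencil box all the way open so that I can take one out. Then pinch the two ears on top of the desk sharpener's spring carriage together, which opens its jaws, pull the carriage out until the dark rings on its guide rods come level with the housing's front face, and keep it pinched and held there for me to put the pencil in: you finish while still holding it. Do not knock over or push away the other things on the table.

Things in the scene. Friction and masses are not known exactly. Their poses are not given: they have to be found in the camera images.
- pencil_box: Wooden pencil box, 210 x 76 mm and 42 mm high, standing fast on the table. Origin: centre of its underside; own x along its length, z up. Its lid slides out through the low end wall at own +x.
- box_lid (a joint): How far the lid is slid open, m: 0 closed, 0.12 at its stop; grows towards the box's own +x. Starts 0 to 0.02 open, rubs with about 2 N, stays where left. A flat board 200 x 62 x 4 mm, top face 39 mm above the table, 3 mm below the side walls' rims, running in grooves in them. Open, it stands out up to 118 mm beyond the box's +x end, underside 35 mm above the table.
- lid_strip (a point): Centre of the top of the wooden pull strip glued across the lid: 12 mm along the sliding direction, 44 mm across it, 16 mm high above the lid (its top 55 mm above the table). With the lid closed it lies 60 mm from the box's middle towards own -x; it moves with the lid. Axes as the box.
- sharpener: Hand-crank desk pencil sharpener held fast by its suction foot: grey arched housing 100 mm deep (own x), 74 mm wide, 111 mm high, crank at its own +x back. Origin: centre of the housing's underside on the table; own -x is the front, where the steel spring carriage is, 50 mm from the origin; z up.
- carriage (a joint): How far the spring carriage is pulled out, m: 0 home, grows towards the sharpener's own -x, end stop 0.052. A spring pulls it home with 4 N at 0 and 8 N at the mark; let go, it snaps home. The mark: a dark 3 mm ring round each of its two guide rods (25 mm either side of the middle, 74 mm high) is level with the housing's front face at 0.038; within 5 mm is good. Its face plate is 70 mm wide, 98 high.
- ears_mid (a point): Midway between the two ears, at the middle height of their pads, 118 mm above the table; with the carriage home it lies 82 mm from the sharpener's origin towards own -x, 32 mm ahead of the housing's front face. Moves with the carriage. Axes as the sharpener.
- ear_left_pad (a point): Centre of the pad of the ear at own +y. The ears are two levers side by side along own y, each ending in a dark steel pad 24 mm along x, 6 mm thick in y, 26 mm high, leaning out slightly, top 131 mm above the table. At rest pad centres are 38 mm apart (44 over the outside); each pivots in by 6 mm against 2 to 4 N. Fully pinched: 26 mm apart; the jaws count as open under 33 mm.
- ear_right_pad (a point): Centre of the finger pad of the other ear, at own -y; the same, mirrored.
- mug: Bystander: blue-grey ceramic mug, radius 42, height 98 mm, upright. Origin: centre of its underside.
- glue_stick: Bystander: standing glue stick, diameter 28, height 96 mm. Origin: centre of its underside.
- tape_roll: Bystander: roll of dark tape lying flat, diameter 66, height 19 mm. Origin: centre of its underside.
- pen_cup: Bystander: cup of felt pens, radius 39, height about 165 mm with the pens. Origin: centre of its underside.
- scissors: Bystander: closed scissors lying flat, 175 mm long, 11 mm high. Origin: under the pivot; x towards the points.
- stapler: Bystander: desk stapler, 125 x 36 mm, 60 mm high. Origin: centre of its underside.
- pastel_tray: Bystander: low black tray of pastels, 100 x 160 mm, 14 mm high. Origin: centre of its underside.

How it is judged:
By the outcome, as a careful person would: the job done as asked, in the order asked, and still so for the second after the job is handed in, while the arm keeps its last pose, push and grip.
It also fails if it takes over 54 s, if anything falls off the work surface, if the arm or the gripper's body presses on something with over 40 N, if the wrist force passes 120 N, or if a joint passes its speed limit or range.

## Working session

There is one attempt and no reset: what is moved stays moved. The work goes in short steps, Python scripts to look and compute and a tool call to move; the robot and the scene stay as the last step left them, time stands still between calls to the robot, and variables do not carry over. Pictures are saved under pics/ and viewed, at most 10 in all, crops included, and the job is handed in when it is done.

Besides the shell and the picture viewer there is one more tool, called after "Emit:" by a JSON object that holds its "name" and its "arguments". arm_command: Moves the arm, as the interface text tells. Its arguments: {"type":"object","properties":{"moves":{"type":"array"},"fingers":{"type":"number"},"squeeze":{"type":"number"}},"required":["moves"]}

```bash
mkdir -p pics; ls
python3 - <<'E'
from bench import r
import cv2
for n in("top","side"):
    cv2.imwrite(f"pics/{n}0.png",r.camera(n)[:,:,::-1]); print(n,r.camera_info(n))
s=r.read_state();print(s)
E
```

```text
pics
top {'fx': 425.0131813871472, 'fy': 425.0131813871472, 'cx': 281.8909126120976, 'cy': 207.80979835754977, 'k1': -0.13532477249770752, 'origin': array([0.31616281, 0.01529758, 1.55279206]), 'attitude': array([-0.05878523,  0.06343678,  0.70565709, -0.70325539])}
side {'fx': 394.05458492374635, 'fy': 394.05458492374635, 'cx': 284.4824374085373, 'cy': 210.21874330750785, 'k1': -0.10307925072360584, 'origin': array([ 0.51603629, -0.82045331,  0.882856  ]), 'attitude': array([ 0.38618988, -0.0057716 , -0.01344579,  0.92230325])}
{'time': 0.1, 'joint_positions': array([-1.23459564,  0.33281766, -0.06471249,  1.46088302,  0.02164948,
        1.34994629, -0.08851963]), 'joint_vel': array([-0.00113928, -0.00128984, -0.00034005,  0.00036135, -0.00047892,
        0.00145231, -0.00147425]), 'joint_torque': array([ 1.00921388e-03, -6.24533987e+01,  2.46021064e-02, -3.90719783e+01,
       -6.13882206e-02,  3.66321404e-02,  8.79807340e-05]), 'ee_pos': array([0.21935238, 0.58484297, 0.22181569]), 'eef_rot': array([ 1.78428309e-01,  9.83952681e-01, -6.75374820e-04, -6.74432658e-05]), 'ft_force': array([ 0.75307392, -0.04899102, -1.18234892]), 'torque': array([-0.02463989, -0.00935818,  0.00956663]), 'grip_force': 0.0, 'width': 0.08716625733808267}
```

View pics/top0.png

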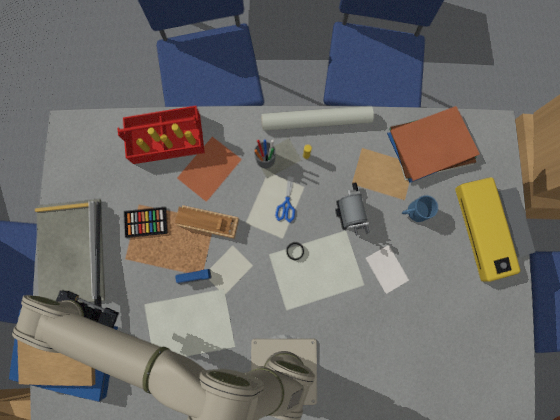

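View pics/side0.png

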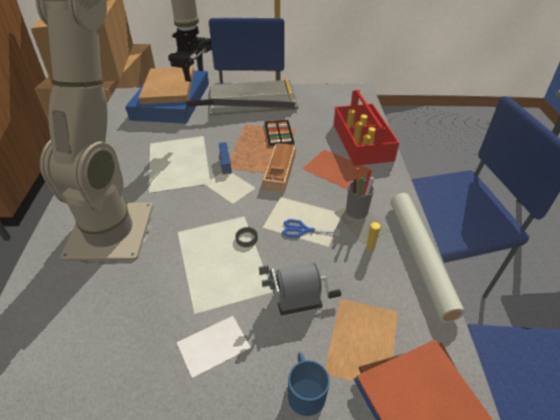

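The top view shows the box at about (207,222) and the sharpener at about (352,208), with its crank up (+x) and its front towards the robot. Next I'll look at enlarged crops.

```bash
cat > h.py <<'E'
import numpy as np, cv2
from bench import r
from scipy.spatial.transform import Rotation as R
def K(n):
    c=r.camera_info(n); return c,np.array([[c['fx'],0,c['cx']],[0,c['fy'],c['cy']],[0,0,1]]),np.array([c['k1'],0,0,0,0])
def ray(n,u,v):
    c,k,d=K(n); p=cv2.undistortPoints(np.array([[[u,v]]],float),k,d)[0,0]
    return np.array(c['origin']),R.from_quat(c['attitude']).apply([p[0],-p[1],-1])
def onz(n,u,v,z):
    o,d=ray(n,u,v); return o+d*(z-o[2])/d[2]
def two(a,b):
    (o,d),(p,e)=ray("top",*a),ray("side",*b)
    s=np.linalg.lstsq(np.c_[d,-e],p-o,rcond=None)[0]; x,y=o+d*s[0],p+e*s[1]
    return (x+y)/2,np.linalg.norm(x-y)
def proj(n,P):
    c,k,d=K(n); q=R.from_quat(c['attitude']).inv().apply(np.atleast_2d(P)-c['origin'])*[1,-1,-1]
    return cv2.projectPoints(q,np.zeros(3),np.zeros(3),k,d)[0][:,0]
def mosaic(specs,name,w=400,h=300):
    out=[]
    for n,u,v,s in specs:
        im=r.camera(n)[:,:,::-1]; W,H=w//s,h//s
        c=im[v:v+H,u:u+W]; out.append(cv2.resize(c,(w,h),interpolation=cv2.INTER_CUBIC))
    rows=[np.hstack(out[i:i+2]) for i in range(0,len(out),2)]
    cv2.imwrite(name,np.vstack(rows))
E
python3 - <<'E'
from h import *
mosaic([("top",165,190,5),("top",315,175,5),("side",240,130,5),("side",250,250,5)],"pics/m1.png")
E
```

```text
(no output)
```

View pics/m1.png

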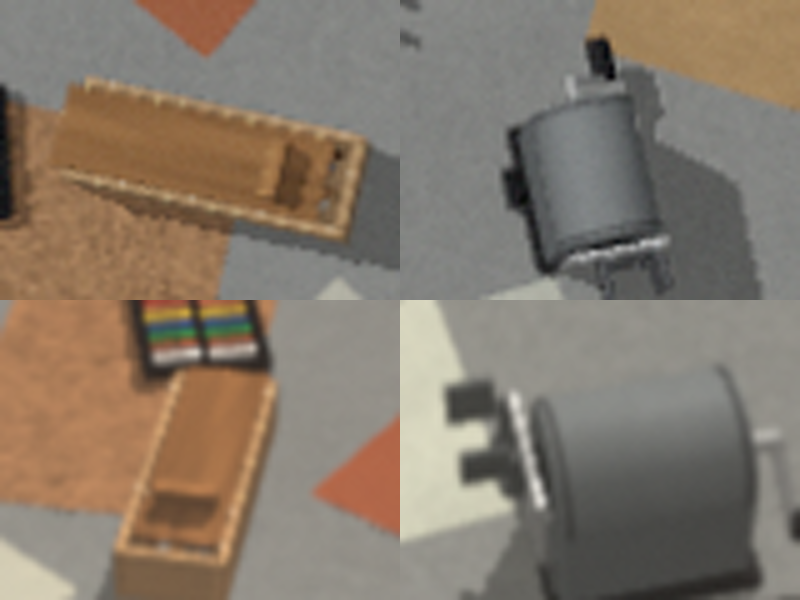

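Top crop: the box's open low end is at image left (world +y) and the pull strip is at the right. The sharpener ears are at about (357,230) and (366,230) in the top view, and (264,270) and (267,283) in the side view. Next I'll turn these into positions.

Run:
```python
from h import *
np.set_printoptions(precision=4,suppress=True)
T=lambda x,y:(165+x/5,190+y/5)
S=lambda x,y:(315+(x-400)/5,175+y/5)
c=[onz("top",*T(*p),.042) for p in((367,133),(345,238),(88,82),(62,173))]
for p in c:print(p)
print("w",np.linalg.norm(c[0]-c[1]),"len",np.linalg.norm(c[0]-c[2]),np.linalg.norm(c[1]-c[3]))
e=(c[0]+c[1])/2; l=(c[2]+c[3])/2
# direction from both long edges
d=(c[2]-c[0])/np.linalg.norm(c[2]-c[0])+(c[3]-c[1])/np.linalg.norm(c[3]-c[1]); d/=np.linalg.norm(d)
box=e+d*.105; box[2]=0
print("box",box,"yaw",np.degrees(np.arctan2(d[1],d[0])))
n=np.array([-d[1],d[0],0])
for o in(0,.01,.02):
    P=box+d*(-.06+o)+[0,0,.055]
    q=proj("top",[P+d*a+n*b for a,b in((.006,.022),(.006,-.022),(-.006,-.022),(-.006,.022))])
    print(o,((q-[165,190])*5).tolist())
    q=proj("side",[P+d*a+n*b for a,b in((.006,.022),(.006,-.022),(-.006,-.022),(-.006,.022))])
    print("   side",((q-[240,130])*5+[0,300]).tolist())
# sharpener
for nm,a,b in(("earA",(610,272),(470,400)),("earB",(655,270),(485,465))):
    print(nm,two(S(*a),(250+(b[0]-400)/5,250+(b[1]-300)/5)))
L,Rr=onz("top",*S(565,262),.098),onz("top",*S(667,240),.098);print("plate",L,Rr,np.linalg.norm(L-Rr),(L+Rr)/2)
```

```text
[0.5486 0.1614 0.042 ]
[0.4728 0.1762 0.042 ]
[0.5865 0.3655 0.042 ]
[0.5198 0.3821 0.042 ]
w 0.07726883214584815 len 0.2075240943496048 0.21121560247349808
box [0.532  0.2717 0.    ] yaw 78.30136231228212
0 [[277.6797026302597, 198.73062262018422], [291.2902094752994, 138.75942130638535], [307.6263064562116, 142.09681099959383], [294.08083649362396, 202.11288313978898]]
   side [[152.08728574487878, 490.3420978467493], [216.4625529098663, 497.45898663906064], [213.28580987636172, 508.58385709042113], [148.5054171033292, 501.37363213247994]]
0.01 [[264.0288357518932, 195.91324493778757], [277.6931672475328, 135.9801778850911], [294.01142269099324, 139.31548271430287], [280.41172170744403, 199.29423005002747]]
   side [[155.0373423460067, 481.25875177807404], [219.07846886792015, 488.29932924938674], [215.93596453893667, 499.30297371936445], [151.49349288605578, 492.1706636060051]]
0.02 [[250.39369759521293, 193.0970387796377], [264.11150775333067, 133.20277765461483], [280.4113600324, 136.53588218843666], [266.7577660011932, 196.4766299103779]]
   side [[157.956221110812, 472.2734641973972], [221.66631544930993, 479.2390346707495], [218.55754456836763, 490.12326389602805], [154.4498398069382, 483.06752942335197]]
earA (array([ 0.4873, -0.2505,  0.1234]), np.float64(0.00678923902909234))
earB (array([ 0.4919, -0.2829,  0.1151]), np.float64(0.002004728389007618))
plate [ 0.5009 -0.2235  0.098 ] [ 0.516  -0.2955  0.098 ] 0.07356685190593854 [ 0.5085 -0.2595  0.098 ]
```

Emit:
{"name": "arm_command", "arguments": {"moves": [0, 0, 0, -4.4, 0, 0, 0, -4.4, -3, -2.4, 0.5, 0, -3, -2.4, 0.5, 0, -3, -2.4, 0.5, 0, -3, -2.4, 0.5, 0, -3, -2.4, 0.5, 0, -3, -2.4, 0.5, 0, -3, -2.4, 0.5, 0, -3, -2.4, 0.5, 0, -3, -2.4, 0.5, 0, -3, -2.4, 0.5, 0], "fingers": 60}}

```text
time: 1.3
ee_pos: [0.4652, 0.2875, 0.1726]
eef_rot: [0.102, 0.995, 0.0, 0.0]
ft_force: [0.6, 1.2, -0.2]
width: 0.0524
grip_force: 0.0
```

```bash
cat >> h.py <<'E'
def rel(P,yaw_y=None):
    s=r.read_state(); M=R.from_quat(s['eef_rot']); m=M.as_matrix()
    print("tcp",s['ee_pos'].round(4),"yaw_y",np.degrees(np.arctan2(m[1,1],m[0,1])).round(2),"t",s['time'],"w",s['width'],"F",s['ft_force'].round(1))
    print("move cm (tool)",(M.inv().apply(np.array(P)-s['ee_pos'])*100).round(2))
E
python3 -c "
from h import *
rel([.521,.220,.08])"
```

```text
tcp [0.4652 0.2875 0.1726] yaw_y 78.24 t 1.3 w 0.05243645825466412 F [ 0.6  1.2 -0.2]
move cm (tool) [-6.84 -5.48  9.26]
```

Emit:
{"name": "arm_command", "arguments": {"moves": [-2.3, -1.8, 2, 0, -2.3, -1.8, 2, 0, -2.2, -1.9, 2, 0, 0, 0, 1.6, 0, 0, 0, 1.6, 0, 0, 0, 0, 0]}}

```text
time: 1.8
ee_pos: [0.5181, 0.2201, 0.0774]
eef_rot: [0.103, 0.995, -0.001, -0.002]
ft_force: [-0.3, -0.6, -0.2]
width: 0.0522
grip_force: 0.0
```

Run:
```python
from h import *
rel([.521,.220,.044])
mosaic([("top",165,190,5),("side",240,130,5)],"pics/m2.png")
```

```text
tcp [0.5181 0.2201 0.0774] yaw_y 78.19 t 1.8 w 0.0522361735679226 F [-0.3 -0.6 -0.2]
move cm (tool) [-0.3   0.06  3.34]
```

View pics/m2.png

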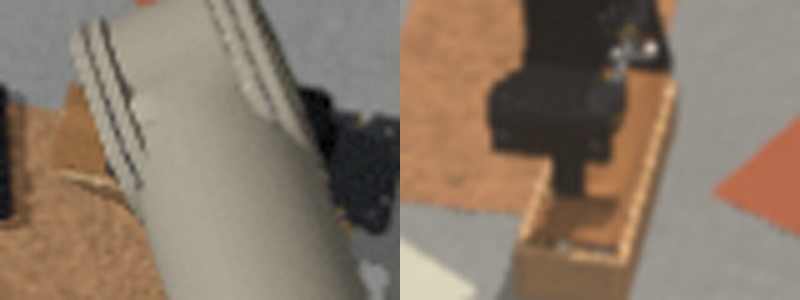

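The near finger sits on the -y side of the strip and centred on it, so I'm going down and gripping.

Emit:
{"name": "arm_command", "arguments": {"moves": [-0.3, 0, 1.1, 0, 0, 0, 1.1, 0, 0, 0, 1, 0, 0, 0, 0, 0]}}

```text
time: 2.23
ee_pos: [0.5212, 0.2204, 0.0461]
eef_rot: [0.102, 0.995, -0.001, -0.001]
ft_force: [-1.0, -1.2, -0.2]
width: 0.052
grip_force: 0.0
```

Emit:
{"name": "arm_command", "arguments": {"moves": [0, 0, 0, 0, 0, 0, 0, 0, 0, 0, 0, 0, 0, 0, 0, 0, 0, 0, 0, 0, 0, 0, 0, 0], "fingers": 0, "squeeze": 20}}

```text
time: 2.73
ee_pos: [0.5228, 0.2214, 0.0489]
eef_rot: [0.102, 0.995, 0.001, 0.0]
ft_force: [1.0, 2.3, 0.0]
width: 0.0198
grip_force: 1.1
```

Emit:
{"name": "arm_command", "arguments": {"moves": [0, 0, 0, 0, 0, 0, 0, 0, 0, 0, 0, 0, 0, 0, 0, 0]}}

```text
time: 3.07
ee_pos: [0.5228, 0.2211, 0.0489]
eef_rot: [0.102, 0.995, 0.0, 0.0]
ft_force: [1.6, 1.9, 2.9]
width: 0.0115
grip_force: 20.0
```

Emit:
{"name": "arm_command", "arguments": {"moves": [0, 0.5, 0, 0, 0, 1, 0, 0, 0, 1, 0, 0, 0, 1, 0, 0, 0, 1, 0, 0, 0, 1, 0, 0, 0, 1, 0, 0, 0, 1, 0, 0, 0, 1, 0, 0, 0, 1, 0, 0, 0, 0.5, 0, 0, 0, 0, 0, 0]}}

```text
time: 4.07
ee_pos: [0.544, 0.3194, 0.0489]
eef_rot: [0.102, 0.995, 0.0, 0.001]
ft_force: [3.6, 1.2, 3.6]
width: 0.012
grip_force: 20.0
```

```bash
python3 -c "
from h import *
rel([.5441,.3298,.044]);print(r.read_state()['grip_force'])"
```

```text
tcp [0.544  0.3194 0.0489] yaw_y 78.26 t 4.0667 w 0.012035651695617456 F [3.6 1.2 3.6]
move cm (tool) [0.2  1.02 0.49]
20.001116394996643
```

Gripped and moved by 100 mm. I'll creep to the stop, watching the force.

Emit:
{"name": "arm_command", "arguments": {"moves": [0, 0.3, 0, 0, 0, 0.3, 0, 0, 0, 0.3, 0, 0, 0, 0.2, 0, 0, 0, 0, 0, 0]}}

```text
time: 4.48
ee_pos: [0.546, 0.3288, 0.0489]
eef_rot: [0.103, 0.995, -0.0, 0.001]
ft_force: [2.6, -0.9, 4.5]
width: 0.0115
grip_force: 20.0
```

Emit:
{"name": "arm_command", "arguments": {"moves": [0, 0.2, 0, 0, 0, 0.2, 0, 0, 0, 0, 0, 0]}}

```text
time: 4.73
ee_pos: [0.5468, 0.3325, 0.0489]
eef_rot: [0.103, 0.995, -0.0, 0.001]
ft_force: [2.8, -2.0, 5.4]
width: 0.0119
grip_force: 20.0
```

Emit:
{"name": "arm_command", "arguments": {"moves": [0, 0.2, 0, 0, 0, 0.2, 0, 0, 0, 0, 0, 0]}}

```text
time: 4.98
ee_pos: [0.5469, 0.3326, 0.0487]
eef_rot: [0.104, 0.995, -0.003, -0.001]
ft_force: [-4.2, -14.4, 14.9]
width: 0.0116
grip_force: 20.0
```

The force rose at 114 mm of travel, so that is the end stop. I'll release and lift.

Emit:
{"name": "arm_command", "arguments": {"moves": [0, -0.3, 0, 0, 0, 0, 0, 0, 0, 0, 0, 0, 0, 0, 0, 0], "fingers": 40}}

```text
time: 5.32
ee_pos: [0.5456, 0.3347, 0.0481]
eef_rot: [0.102, 0.995, -0.0, -0.0]
ft_force: [-0.2, 0.1, 0.3]
width: 0.0297
grip_force: 0.0
```

Emit:
{"name": "arm_command", "arguments": {"moves": [0, 0, 0, 0, 0, 0, 0, 0, 0, 0, -1, 0, 0, 0, -2, 0, 0, 0, -3, 0, 0, 0, -3, 0, 0, 0, -3, 0, 0, 0, -3, 0, 0, 0, -3, 0, 0, 0, 0, 0]}}

```text
time: 6.15
ee_pos: [0.5483, 0.3357, 0.2364]
eef_rot: [0.102, 0.995, 0.003, 0.004]
ft_force: [0.9, 0.1, 0.6]
width: 0.0347
grip_force: 0.0
```

```bash
python3 -c "
from h import *
rel([.489,-.267,.2])"
```

```text
tcp [0.5483 0.3357 0.2364] yaw_y 78.24 t 6.15 w 0.03473944502735469 F [0.9 0.1 0.6]
move cm (tool) [ -6.45 -60.24   3.23]
```

Emit:
{"name": "arm_command", "arguments": {"moves": [-0.3, -2, 0, 0, -0.3, -3, 0, 0, -0.3, -3.5, 0, 0, -0.3, -3.5, 0, 0, -0.3, -3.5, 0, 0, -0.3, -3.5, 0, 0, -0.3, -3.5, 0, 0, -0.3, -3.5, 0, 0, -0.3, -3.5, 0, 0, -0.3, -3.5, 0, 0, -0.3, -3, 0, 0, -0.3, -2, 0, 0], "fingers": 100}}

```text
time: 7.15
ee_pos: [0.5033, -0.0485, 0.2294]
eef_rot: [0.104, 0.995, 0.0, 0.001]
ft_force: [-0.3, 0.2, 0.4]
width: 0.0866
grip_force: 0.0
```

Run:
```python
from h import *
rel([.489,-.267,.2])
mosaic([("top",140,190,5),("top",330,195,10),("side",240,130,5),("side",250,255,10)],"pics/m3.png")
```

```text
tcp [ 0.5033 -0.0485  0.2294] yaw_y 78.06 t 7.15 w 0.08657078481459843 F [-0.3  0.2  0.4]
move cm (tool) [ -3.12 -21.68   2.94]
```

View pics/m3.png

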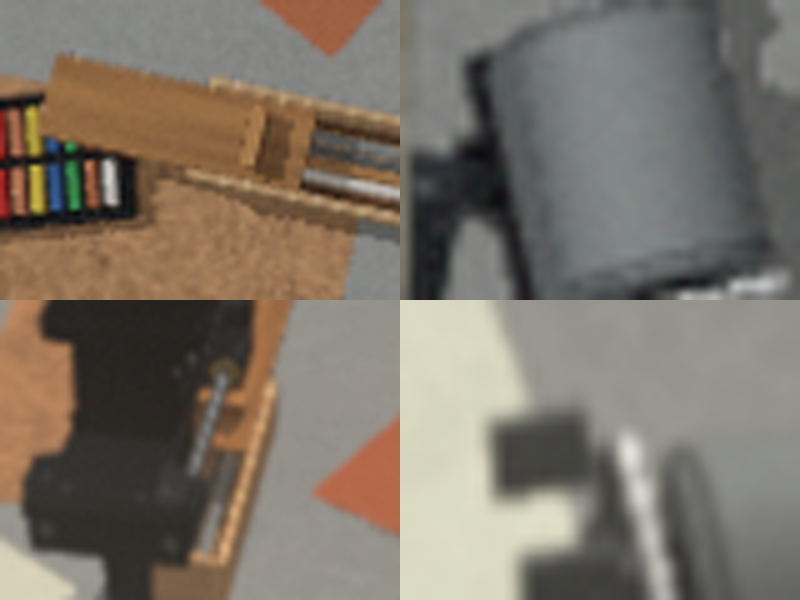

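The lid is fully open (its end wall now shows the pencils). Next, a close look at the ears.

Run:
```python
from h import *
mosaic([("top",345,210,10),("side",250,263,10),("top",325,180,6)],"pics/m4.png") if 0 else mosaic([("top",345,212,10),("side",254,262,10)],"pics/m4.png")
```

```text
(no output)
```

View pics/m4.png

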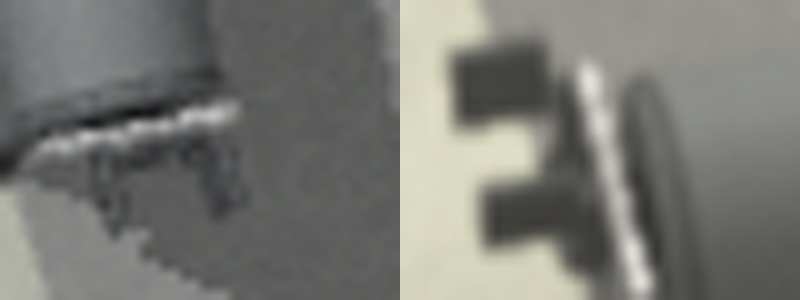

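Run:
```python
from h import *
T=lambda x,y:(345+x/10,212+y/10)
S=lambda x,y:(254+(x-400)/10,262+y/10)
L,Q=onz("top",*T(35,150),.098),onz("top",*T(238,106),.098)
A,B=onz("top",*T(120,228),.131),onz("top",*T(232,208),.131)
print("plate",L,Q,np.linalg.norm(L-Q));print("front",A,B,np.linalg.norm(A-B))
for d in(L-Q,A-B):print("yaw",np.degrees(np.arctan2(d[1],d[0]))-90)
a,b=onz("side",*S(500,84),.118),onz("side",*S(530,215),.118)
print("side",a,b,np.linalg.norm(a-b))
for yaw in(9,11,13):
    x=np.array([np.cos(np.radians(yaw)),np.sin(np.radians(yaw)),0]);y=np.array([-x[1],x[0],0])
    print(yaw,"mid top",(A+B)/2+.012*x,"mid side",(a+b)/2+.003*y,"plate mid",(L+Q)/2)
```

```text
plate [ 0.50233238 -0.22525823  0.098     ] [ 0.51737048 -0.29695008  0.098     ] 0.07325206321380978
front [ 0.47139941 -0.24799161  0.131     ] [ 0.47795294 -0.28652689  0.131     ] 0.039088578150178674
yaw 11.846621193988753
yaw 9.651710131052553
side [ 0.48379134 -0.24845801  0.118     ] [ 0.49103649 -0.28659279  0.118     ] 0.03881692400095212
9 mid top [ 0.48652844 -0.26538204  0.131     ] mid side [ 0.48694461 -0.26456233  0.118     ] plate mid [ 0.50985143 -0.26110416  0.098     ]
11 mid top [ 0.4864557  -0.26496954  0.131     ] mid side [ 0.48684149 -0.26458052  0.118     ] plate mid [ 0.50985143 -0.26110416  0.098     ]
13 mid top [ 0.48636862 -0.26455984  0.131     ] mid side [ 0.48673906 -0.26460229  0.118     ] plate mid [ 0.50985143 -0.26110416  0.098     ]
```

Emit:
{"name": "arm_command", "arguments": {"moves": [0, -2.5, 0, 0, -0.3, -3.5, 0, 0, -0.5, -3.5, 0, 0, -0.5, -3.5, 0, 0, -0.5, -3.5, 0, 0, -0.5, -3, 0, 0, 0, -2, 0, 0, 0, 0, 0, -5.75, 0, 0, 0, -5.75, 0, 0, 0, -5.75, 0, 0, 0, -5.75, 0, 0, 0, 0]}}

```text
time: 8.45
ee_pos: [0.4834, -0.2589, 0.2284]
eef_rot: [-0.101, 0.995, 0.0, -0.0]
ft_force: [0.4, 0.6, 0.2]
width: 0.0871
grip_force: 0.0
```

```bash
python3 -c "
from h import *
rel([.486,-.265,.16])"
```

```text
tcp [ 0.4834 -0.2589  0.2284] yaw_y 101.64 t 8.45 w 0.08709278328865366 F [0.4 0.6 0.2]
move cm (tool) [-0.13 -0.65  6.84]
```

Emit:
{"name": "arm_command", "arguments": {"moves": [-0.1, -0.6, 1.5, 0, 0, 0, 2, 0, 0, 0, 2, 0, 0, 0, 1.3, 0, 0, 0, 0, 0, 0, 0, 0, 0, 0, 0, 0, 0, 0, 0, 0, 0]}}

```text
time: 9.12
ee_pos: [0.4856, -0.2659, 0.1617]
eef_rot: [-0.098, 0.995, -0.0, 0.001]
ft_force: [0.3, -0.2, -0.9]
width: 0.0872
grip_force: 0.0
```

Run:
```python
from h import *
rel([.486,-.265,.105])
mosaic([("side",230,225,5),("top",325,190,5)],"pics/m5.png")
```

```text
tcp [ 0.4856 -0.2659  0.1617] yaw_y 101.22 t 9.1167 w 0.08719309418166178 F [ 0.3 -0.2 -0.9]
move cm (tool) [-0.04  0.09  5.67]
```

View pics/m5.png

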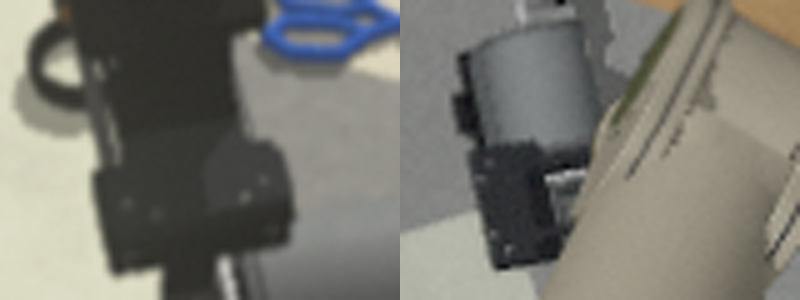

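The gripper straddles the ears just ahead of the face plate, so I'm descending.

Emit:
{"name": "arm_command", "arguments": {"moves": [0, 0.1, 1, 0, 0, 0, 1, 0, 0, 0, 1, 0, 0, 0, 1, 0, 0, 0, 1, 0, 0, 0, 0.5, 0, 0, 0, 0, 0, 0, 0, 0, 0, 0, 0, 0, 0]}}

```text
time: 9.97
ee_pos: [0.4849, -0.2651, 0.1059]
eef_rot: [-0.098, 0.995, -0.0, 0.0]
ft_force: [0.3, -0.2, -0.7]
width: 0.0866
grip_force: 0.0
```

Emit:
{"name": "arm_command", "arguments": {"moves": [0, 0, 0, 0, 0, 0, 0, 0, 0, 0, 0, 0, 0, 0, 0, 0, 0, 0, 0, 0, 0, 0, 0, 0, 0, 0, 0, 0, 0, 0, 0, 0, 0, 0, 0, 0, 0, 0, 0, 0], "fingers": 0, "squeeze": 25}}

```text
time: 10.8
ee_pos: [0.485, -0.2661, 0.1064]
eef_rot: [-0.098, 0.995, -0.001, 0.001]
ft_force: [-1.5, -3.2, 5.5]
width: 0.0324
grip_force: 25.0
```

```bash
python3 -c "
from h import *
rel([.486,-.265,.105]);print(r.read_state()['grip_force'])"
```

```text
tcp [ 0.485  -0.2661  0.1064] yaw_y 101.19 t 10.8 w 0.032434972426155895 F [-1.5 -3.2  5.5]
move cm (tool) [-0.12  0.09  0.14]
25.003889501094818
```

Fully pinched (32.4 mm outside). Pulling out 38 mm along tool +x.

Emit:
{"name": "arm_command", "arguments": {"moves": [0.2, 0, 0, 0, 0.4, 0, 0, 0, 0.5, 0, 0, 0, 0.5, 0, 0, 0, 0.5, 0, 0, 0, 0.5, 0, 0, 0, 0.5, 0, 0, 0, 0.4, 0, 0, 0, 0.3, 0, 0, 0, 0, 0, 0, 0, 0, 0, 0, 0, 0, 0, 0, 0], "squeeze": 32}}

```text
time: 11.8
ee_pos: [0.4496, -0.273, 0.1065]
eef_rot: [-0.098, 0.995, -0.001, 0.002]
ft_force: [8.6, -5.3, -0.5]
width: 0.0314
grip_force: 31.7
```

Run:
```python
from h import *
rel([.485,-.2661,.1064])
mosaic([("side",230,240,5),("side",258,262,10),("top",325,190,5),("top",340,205,10)],"pics/m6.png")
```

```text
tcp [ 0.4496 -0.273   0.1065] yaw_y 101.26 t 11.8 w 0.03141562933528804 F [ 8.6 -5.3 -0.5]
move cm (tool) [-3.6  -0.01  0.02]
```

View pics/m6.png

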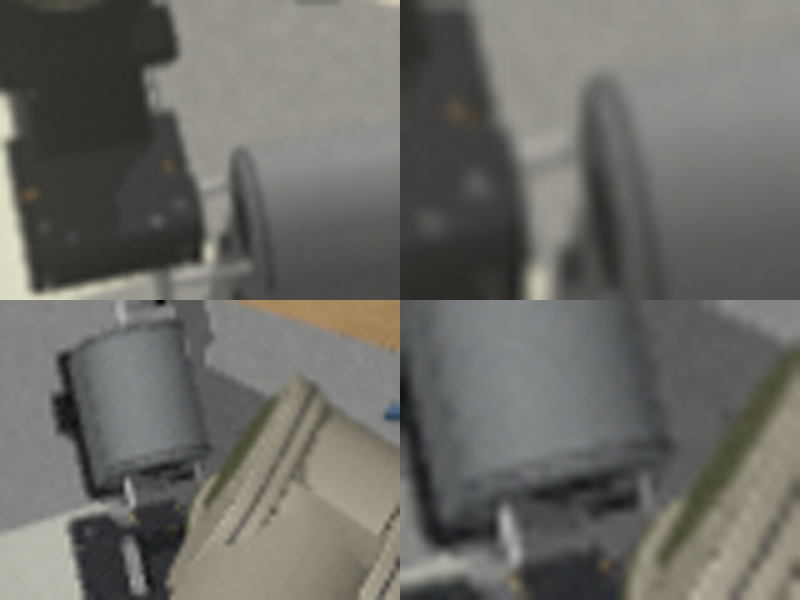

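Emit:
{"name": "arm_command", "arguments": {"moves": [0.2, 0, 0, 0, 0, 0, 0, 0, 0, 0, 0, 0, 0, 0, 0, 0]}}

```text
time: 12.33
ee_pos: [0.4477, -0.2734, 0.1064]
eef_rot: [-0.098, 0.995, -0.001, 0.002]
ft_force: [8.8, -4.3, -1.2]
width: 0.0313
grip_force: 31.7
```

Run:
```python
from h import *
rel([.485,-.2661,.1064])
mosaic([("side",240,275,8),("top",345,210,10)],"pics/m7.png")
x=np.array([np.cos(np.radians(11)),np.sin(np.radians(11)),0]);y=np.array([-x[1],x[0],0])
m=np.array([.4866,-.2648,0])
# near rod at housing front (32 behind home mid), and plate (~22.5 behind) at several pull values
P=[m+.032*x-.025*y+[0,0,.074]]+[m+(.023-c)*x-.035*y+[0,0,z] for c in(.03,.038,.046) for z in(.03,.06)]
print(((proj("side",P)-[240,275])*8).round(0).tolist())
```

```text
tcp [ 0.4477 -0.2734  0.1064] yaw_y 101.26 t 12.3333 w 0.03133403262192828 F [ 8.8 -4.3 -1.2]
move cm (tool) [-3.8  -0.02  0.02]
[[326.0, 140.0], [210.0, 270.0], [207.0, 217.0], [185.0, 275.0], [181.0, 222.0], [159.0, 279.0], [155.0, 227.0]]
```

View pics/m7.png

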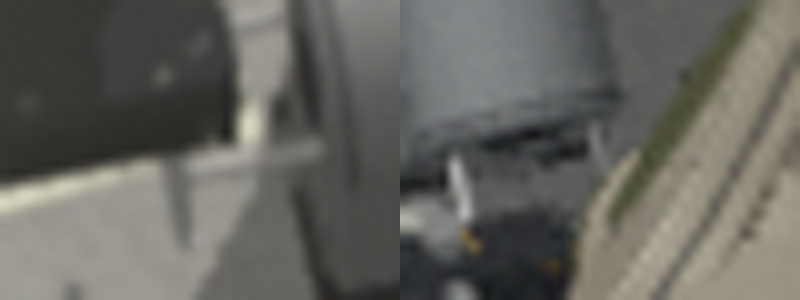

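The plate edge is at about x=180 at row 222, and the prediction for a 38 mm pull is 181. The grip has not slipped and the carriage is at the mark, so I'm handing in.

```bash
python3 -c "
from bench import r
print(r.close_job())"
```

```text
the job is handed in; nothing more can be done
None
```

The pencil box lid is open to its stop, and the carriage is pinched fully and held 38 mm out, at the mark; I handed the job in at about 12.5 s, still holding it, and have had no verdict back.

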